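# Clamp a batch of glued blocks in the bench press and log it

## Robot

A 7-joint arm with a two-finger parallel gripper is mounted at the origin on the work surface. World frame = base frame: x ahead of the robot, y to its left, z up, the work surface at z = 0. Lengths are in m, angles in rad, forces in N, time in s.
With the tool pointing down it reaches from about 0.425 to 1.025 m from the base axis. Payload 9.4 kg.
Tool frame: the origin (TCP) lies on the front face of the gripper's body, between the roots of the fingers; the fingertips stand robot.nose_length ahead of it and the grasp point (between the pads) lies 65 mm ahead of it (robot.nose_length is the distance from the TCP to the fingertips, in m); z points along the fingers, y is the line along which they close (so a half turn about z gives the same grasp; the last joint's range is limited). The gripper opens to 93 mm and grips with 3 to 60 N. Pads are 15 mm wide; open, the fingers measure 128 mm over their backs; the gripper's body (75 mm by 188 mm) begins 65 mm behind the grasp point.
Start: joints at [1.213, 0.599, -0.003, 1.599, 0.002, 0.943, -0.08], TCP at [0.201, -0.697, 0.303] pointing down, gripper open.
Joint ranges: [-2.57, 2.57], [-0.35, 1.97], [-1.29, 1.29], [0.11, 2.56], [-1.05, 4.19], [0.11, 1.86], [-2.63, 2.63]. Speed limits (rad/s): [2.22, 2.22, 3.01, 3.01, 3.14, 3.14, 3.14].

## Interface

Orientations are given as a unit quaternion [x, y, z, w].
In Python, from plant import robot gives the robot as it stands.
- The arm moves only by the tool carry_out, never from a script. Its argument "steps" is text: rows parted by semicolons, each of 5 numbers parted by spaces: the closure, from 0 (fully open) to 1 (shut), then the shift along the world's x, y, z scaled (see below), then the turn about the world's z scaled (see below). In form: fingers tx ty tz spin; .... A call has 1 to 10 rows; each row is the pose to reach, as a shift and turn from the pose commanded when the call began; what a row does not reach only later rows make up. The controller multiplies each number of a shift by 300 mm and each number of a turn by 90 degrees. A row lasts 1/8 s, in which the tool goes at most 62.5 mm and 10.7 degrees, less where a joint would pass 70% of its speed; a pose out of reach is approached as far as the arm can. A call with a number of a shift or a turn outside -1 to 1 is refused whole. A call with a gripper value outside its range is refused whole. The fingers move at their own pace and stop on an object; "grip_force" is the grip in N (left out, the last holds). Time passes only in rows, so rows that repeat a pose let the fingers close. It gives the time, the measured TCP pose, the force, the opening and the grip force at its end, in the units of the state.
- robot.observe(): the state, without advancing time (a new reading comes with each control period).
- robot.grab_frame(name): name is "side" or "top"; returns the picture (384x512x3 uint8, red, green, blue); there is no depth.
- robot.camera_params(name): a dict with "camera_matrix" (3x3 intrinsics, pixels), "k1" (the pictures are not rectified: a ray, as slopes to the right and down, at radius r is drawn at 1 + k1 r^2 times it, then the intrinsics apply), "rvec" (rotation vector, rad) and "tvec" (3), from world to camera coordinates, as OpenCV has them. Camera axes: x right, y down, z forward; pixel columns grow to the right and rows downward; lengths in m; the calibration is good to about 2 mm. A picture is of the moment at which its call begins. camera_params takes no time and is no camera call.
- robot.hand_in(): hands the job in; it is judged then, once.
The state is a dict: "time_s": time; "joint_positions": joint angles; "joint_velocities": joint speeds; "joint_torque": joint torques, N m; "eef_pos": TCP position; "tcp_rot": TCP orientation; "force": force on the tool from outside, world axes, zero at the start; "ft_torque": the same for the moment, N m; "finger_gap": opening from 0.0 (shut) to 1.0 (fully open); "finger_force": force on a finger pad.
Only numpy, scipy, OpenCV 4.12 (cv2) and the standard library are available. Lean on these libraries where they do the work, as an engineer would, in place of code of your own. Each camera call takes 0.05 s, during which the arm holds its last target. There are 200 camera calls.

## Task

Set the wooden clamping bar that lies on the press aside on the bench, then lay all the glued two-ply blocks flat on the press's sprung bed, side by side in one row along the bed, each straight across it and spread evenly about the middle, and lay the bar back flat along the top of the row, centred on the bed. Press the yellow arm down until it snaps past its catch and stays down by itself on the bar; after that log the batch by swinging the counter's red-pinned lever right to its stop and letting it spring back. Leave the tape, glue bottle and tape measure where they are.

Things in the scene. Friction and masses are not known exactly. Their poses are not given: they have to be found in the camera images.
- block1_mid (a point): centre of a glued two-ply wooden block (dark ply and light ply), 60 x 26 x 26 mm, x along its 60 mm length; may be absent in this run
- block2_mid (a point): centre of a glued two-ply wooden block (dark ply and light ply), 60 x 26 x 26 mm, x along its 60 mm length; may be absent in this run
- block3_mid (a point): centre of a glued two-ply wooden block (dark ply and light ply), 60 x 26 x 26 mm, x along its 60 mm length; may be absent in this run
- block4_mid (a point): centre of a glued two-ply wooden block (dark ply and light ply), 60 x 26 x 26 mm, x along its 60 mm length; may be absent in this run
- block5_mid (a point): centre of a glued two-ply wooden block (dark ply and light ply), 60 x 26 x 26 mm, x along its 60 mm length; may be absent in this run
- caul_mid (a point): centre of the clamping bar, a loose brown wooden bar with an orange dot on the middle of its top: 50 mm wide (x), 200 mm long (y), 18 mm thick (z); starts lying flat on the empty bed; there is free bench for it between the press and the counter
- bed_mid (a point): middle of the top face of the press's sprung aluminium bed, 120 mm (x) by 190 mm (y), 45 mm above the bench when empty; x points away from the handle side to the hinge, y runs along the bed's long side (a thin dark line across the bed, along x, marks its middle), z up. The blocks go side by side in one row along y with their lengths along x; the bar lies on top of them along y. The press is bolted down, blue base 300 x 200 mm
- bed (a joint): how far the sprung bed is pushed down, m: 0 empty, about 0.001 to 0.003 under the load alone, about 0.009 when the press is clamped; stop at 0.018
- press_arm (a joint): angle of the yellow press arm, rad: 0 is raised (86 degrees above level), 1.50 is its lower stop, where it is level. A spring pushes it up until about 1.31, past which it snaps on down by itself and stays; it takes up to about 18 N at the handle to press it over, and about 7 to 13 N upward at the handle to free it again
- press_hinge (a point): hinge of the press arm, between two blue posts 140 mm beyond the bed's middle (along the bed's x), 105 mm above the bench; the hinge axis is parallel to the bed's y
- press_bar (a point): middle of the black round handle bar at the arm's free end, 225 mm from the hinge; 16 mm thick, 130 mm long, parallel to the bed's y; the 22 mm wide arm meets it in its middle, so pinch it about 40 mm to either side of the middle. At rest it stands about 330 mm above the bench, clamped 105 mm, 85 mm before the bed's middle; the arm's rubber foot then presses on the middle of the bar on the blocks
- tally (a joint): angle of the tally counter's lever, rad: 0 at rest, 1.0 at its stop, growing anticlockwise seen from above; a spring returns it (about 1 N at rest, 3 N at the stop, at the pin)
- tally_pivot (a point): pivot of the counter's lever (vertical axis), on top of the grey counter box 110 x 80 x 45 mm, which is fixed
- tally_pin (a point): point on the upright red pin at the end of the counter's lever, 60 mm from the pivot, 15 mm below the pin's top; the pin is 14 mm thick, its top 88 mm above the bench, and stands 32 mm clear above the lever
- tape: cardboard roll of tape, 90 mm wide, 48 mm tall, origin at its underside; leave alone
- glue: white glue bottle, 52 mm wide, 130 mm tall, origin at its underside; leave alone
- measure: yellow tape measure, 65 x 60 x 35 mm, origin at its underside; leave alone

How it is judged:
On the way, in this order (a step that is already met when the one before it is completed fails the run):
1. all blocks lie in a row on the bed (x of block1_mid in the frame of bed_mid between -0.015 and 0.015 m and y of block1_mid in the frame of bed_mid between -0.09 and 0.09 m and z of block1_mid in the frame of bed_mid between 0.008 and 0.018 m and angle between the x axis of each of block1_mid, block2_mid, block3_mid, block4_mid, block5_mid and the x axis of bed_mid, either way round below 0.25 rad and x of block2_mid in the frame of bed_mid between -0.015 and 0.015 m and y of block2_mid in the frame of bed_mid between -0.09 and 0.09 m and z of block2_mid in the frame of bed_mid between 0.008 and 0.018 m and x of block3_mid in the frame of bed_mid between -0.015 and 0.015 m and y of block3_mid in the frame of bed_mid between -0.09 and 0.09 m and z of block3_mid in the frame of bed_mid between 0.008 and 0.018 m and x of block4_mid in the frame of bed_mid between -0.015 and 0.015 m and y of block4_mid in the frame of bed_mid between -0.09 and 0.09 m and z of block4_mid in the frame of bed_mid between 0.008 and 0.018 m and x of block5_mid in the frame of bed_mid between -0.015 and 0.015 m and y of block5_mid in the frame of bed_mid between -0.09 and 0.09 m and z of block5_mid in the frame of bed_mid between 0.008 and 0.018 m and contact force between the fingers and block1 below 0.3 N and contact force between the fingers and block2 below 0.3 N and contact force between the fingers and block3 below 0.3 N and contact force between the fingers and block4 below 0.3 N and contact force between the fingers and block5 below 0.3 N), for 0.2 s.
2. the bar lies centred on the blocks, let go (x of block1_mid in the frame of bed_mid between -0.015 and 0.015 m and y of block1_mid in the frame of bed_mid between -0.09 and 0.09 m and z of block1_mid in the frame of bed_mid between 0.008 and 0.018 m and angle between the x axis of each of block1_mid, block2_mid, block3_mid, block4_mid, block5_mid and the x axis of bed_mid, either way round below 0.25 rad and x of block2_mid in the frame of bed_mid between -0.015 and 0.015 m and y of block2_mid in the frame of bed_mid between -0.09 and 0.09 m and z of block2_mid in the frame of bed_mid between 0.008 and 0.018 m and x of block3_mid in the frame of bed_mid between -0.015 and 0.015 m and y of block3_mid in the frame of bed_mid between -0.09 and 0.09 m and z of block3_mid in the frame of bed_mid between 0.008 and 0.018 m and x of block4_mid in the frame of bed_mid between -0.015 and 0.015 m and y of block4_mid in the frame of bed_mid between -0.09 and 0.09 m and z of block4_mid in the frame of bed_mid between 0.008 and 0.018 m and x of block5_mid in the frame of bed_mid between -0.015 and 0.015 m and y of block5_mid in the frame of bed_mid between -0.09 and 0.09 m and z of block5_mid in the frame of bed_mid between 0.008 and 0.018 m and z of caul_mid in the frame of bed_mid between 0.031 and 0.039 m and horizontal distance between caul_mid and bed_mid below 0.015 m and angle between caul_mid's own z axis and vertical below 0.06 rad and angle between the y axis of caul_mid and the y axis of bed_mid, either way round below 0.12 rad and contact force between the fingers and caul below 0.3 N), for 0.2 s.
3. the arm is latched down on the bar, let go (x of block1_mid in the frame of bed_mid between -0.015 and 0.015 m and y of block1_mid in the frame of bed_mid between -0.09 and 0.09 m and z of block1_mid in the frame of bed_mid between 0.008 and 0.018 m and angle between the x axis of each of block1_mid, block2_mid, block3_mid, block4_mid, block5_mid and the x axis of bed_mid, either way round below 0.25 rad and x of block2_mid in the frame of bed_mid between -0.015 and 0.015 m and y of block2_mid in the frame of bed_mid between -0.09 and 0.09 m and z of block2_mid in the frame of bed_mid between 0.008 and 0.018 m and x of block3_mid in the frame of bed_mid between -0.015 and 0.015 m and y of block3_mid in the frame of bed_mid between -0.09 and 0.09 m and z of block3_mid in the frame of bed_mid between 0.008 and 0.018 m and x of block4_mid in the frame of bed_mid between -0.015 and 0.015 m and y of block4_mid in the frame of bed_mid between -0.09 and 0.09 m and z of block4_mid in the frame of bed_mid between 0.008 and 0.018 m and x of block5_mid in the frame of bed_mid between -0.015 and 0.015 m and y of block5_mid in the frame of bed_mid between -0.09 and 0.09 m and z of block5_mid in the frame of bed_mid between 0.008 and 0.018 m and z of caul_mid in the frame of bed_mid between 0.031 and 0.039 m and horizontal distance between caul_mid and bed_mid below 0.015 m and angle between caul_mid's own z axis and vertical below 0.06 rad and angle between the y axis of caul_mid and the y axis of bed_mid, either way round below 0.12 rad and value of joint press_arm above 1.45 rad and value of joint bed above 0.0065 m and contact force between the fingers and press_arm below 0.3 N), for 0.3 s.
4. the counter lever is at its stop, with the arm latched (value of joint press_arm above 1.45 rad and value of joint bed above 0.0065 m and value of joint tally above 0.93 rad), for 0.1 s.
5. the counter lever has sprung back (value of joint tally below 0.1 rad and contact force between the fingers and tally below 0.3 N), for 0.2 s.
At the end, for the whole second after the job is handed in: Blocks in a row on the bed (15 mm of its long centre line, 90 mm of its middle, straight within 0.25 rad); bar on them within 15 mm of the middle, level, along the bed within 0.12 rad; arm latched (over 1.45) with the bed pressed over 6.5 mm; counter lever back (under 0.1); all let go (all of step 3 and all of step 5 and linear speed of caul below 0.02 m/s); the robot touches nothing.
It fails at once if the tape roll is disturbed (moved over 3 cm) (distance of tape from where it was at the start of the episode above 0.03 m).
It fails at once if the glue bottle is disturbed (moved over 3 cm) (distance of glue from where it was at the start of the episode above 0.03 m).
It fails at once if the tape measure is disturbed (moved over 3 cm) (distance of measure from where it was at the start of the episode above 0.03 m).
Of block1, block2, block3, block4, block5 only 3 to 5 are there at a start; the rules pass over those that are not, and their reading is None.
At some moment in a run one of block1, block2, block3, block4, block5, caul may be knocked a few centimetres aside while the robot is not near it.
Once in a run the grip may slacken for a moment while it holds something.
It also fails if it takes over 210 s, if anything falls off the work surface, if the arm or the gripper's body presses on something with over 40 N, if the wrist force passes 120 N, or if a joint passes its speed limit or range.

## Working session

There is one attempt and no reset: what is moved stays moved. The work goes in short steps, Python scripts to look and compute and a tool call to move; the robot and the scene stay as the last step left them, time stands still between calls to the robot, and variables do not carry over. Pictures are saved under pics/ and viewed, at most 14 in all, crops included, and the job is handed in when it is done.

Besides the shell and the picture viewer there is one more tool, called as name(argument=value, ...) on one line, values as JSON. carry_out: Moves the arm, as the interface text tells. Shifts and turns lie within -1 to 1; 1 stands for 300 mm of shift or 90 degrees of turn. Its arguments: {"type":"object","properties":{"steps":{"type":"string"},"grip_force":{"type":"number"}},"required":["steps"]}

```bash
mkdir -p pics; ls
cat > h.py <<'E'
import numpy as np, cv2
from plant import robot
def snap(n,f=None):
    im=np.ascontiguousarray(robot.grab_frame(n)[:,:,::-1])
    if f: cv2.imwrite('pics/'+f,im)
    return im
def cam(n):
    p=robot.camera_params(n);K=np.array(p['camera_matrix'],float);R=cv2.Rodrigues(np.array(p['rvec'],float))[0];t=np.array(p['tvec'],float).ravel()
    return K,float(p['k1']),R,t
def ray(n,uv):
    K,k,R,t=cam(n);d=np.array([k,0,0,0,0])
    s=cv2.undistortPointsIter(np.array([[uv]],float),K,d,None,None,(3,50,1e-10)).ravel()
    return -R.T@t, R.T@np.array([s[0],s[1],1])
def onz(n,uv,z):
    o,d=ray(n,uv);return o+d*(z-o[2])/d[2]
def proj(n,P):
    p=robot.camera_params(n);K,k,R,t=cam(n)
    return cv2.projectPoints(np.array([P],float).reshape(-1,1,3),np.array(p['rvec'],float),t,K,np.array([k,0,0,0,0]))[0].reshape(-1,2)
E
python3 - <<'E'
from h import *
for n in('top','side'):
    snap(n,n+'0.png');print(n,ray(n,(256,192)))
s=robot.observe();print(s['eef_pos'],s['tcp_rot'],s['finger_gap'],robot.nose_length,s['time_s'])
E
```

```text
pics
top (array([ 0.32333409, -0.00908473,  1.39824616]), array([ 0.20347965, -0.00815185, -0.97924753]))
side (array([ 0.24433673, -0.55881267,  0.95157495]), array([ 0.3766288 ,  0.5664669 , -0.73301057]))
[ 0.20084182 -0.69630451  0.3019331 ] [ 9.90157153e-01  1.39958306e-01 -1.55742962e-04 -6.78611320e-04] 1.0001955544046819 0.0841 0.1
```

View pics/top0.png

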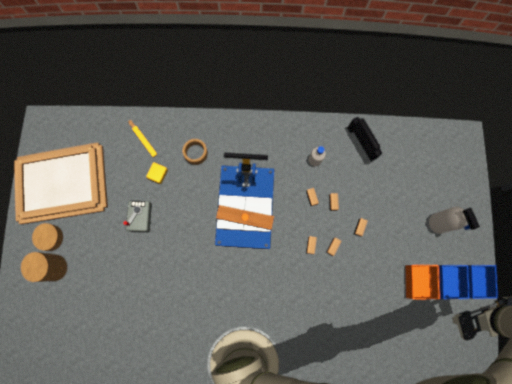

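View pics/side0.png

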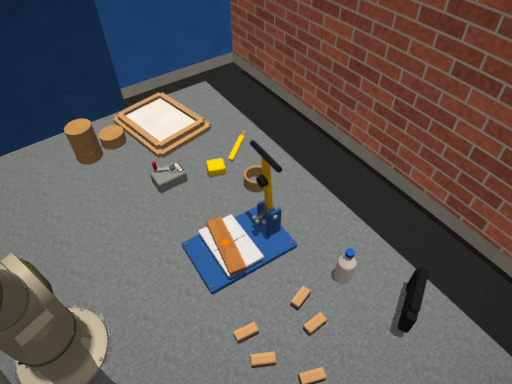

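```bash
cat > m.py <<'E'
from h import *
def blobs(im,lo,hi,amin,roi):
    x0,y0,x1,y1=roi
    m=cv2.inRange(cv2.cvtColor(im,cv2.COLOR_BGR2HSV),lo,hi);k=np.zeros_like(m);k[y0:y1,x0:x1]=m[y0:y1,x0:x1]
    cs=cv2.findContours(k,cv2.RETR_EXTERNAL,cv2.CHAIN_APPROX_NONE)[0]
    return [c for c in cs if cv2.contourArea(c)>amin]
def rect(c,z,n='top'):
    P=np.array([onz(n,p[0],z)[:2] for p in c],np.float32)*1000
    return cv2.minAreaRect(P)
def yaw_long(r):  # direction of long side, deg
    b=cv2.boxPoints(r);e=[b[1]-b[0],b[2]-b[1]];e=max(e,key=np.linalg.norm)
    a=np.degrees(np.arctan2(e[1],e[0]));return (a+90)%180-90
E
python3 - <<'E'
from m import *
im=cv2.imread('pics/top0.png')
print('blocks')
for c in blobs(im,(5,60,60),(25,255,255),30,(290,150,400,300)):
    r=rect(c,.026);print(np.round(r[0]),np.round(r[1]),round(yaw_long(r),1),cv2.boundingRect(c))
print('bar')
for c in blobs(im,(5,100,60),(20,255,255),30,(205,150,285,260)):
    r=rect(c,.063);print(np.round(r[0]),np.round(r[1]),round(yaw_long(r),1),cv2.boundingRect(c))
print('blue')
for c in blobs(im,(100,100,40),(130,255,255),200,(205,150,285,260)):
    print(cv2.boundingRect(c), cv2.minAreaRect(c))
    r=rect(c,.02);print(np.round(r[0]),np.round(r[1]),round(yaw_long(r),1))
print('white')
for c in blobs(im,(0,0,170),(180,50,255),30,(205,150,285,260)):
    r=rect(c,.045);print(np.round(cv2.boxPoints(r)).tolist(),np.round(r[1]),round(yaw_long(r),1),cv2.boundingRect(c))
for nm,roi in(('top',(205,140,380,270)),):
    x0,y0,x1,y1=roi;cv2.imwrite('pics/c0.png',cv2.resize(im[y0:y1,x0:x1],None,fx=4.5,fy=4.5,interpolation=cv2.INTER_CUBIC))
im=cv2.imread('pics/side0.png');cv2.imwrite('pics/c1.png',cv2.resize(im[150:384,180:380],None,fx=2.5,fy=2.5,interpolation=cv2.INTER_CUBIC))
E
```

```text
blocks
[ 420. -306.] [31. 65.] -26.9 (327, 237, 15, 19)
[ 423. -225.] [31. 64.] -7.6 (306, 236, 11, 18)
[ 493. -406.] [31. 66.] -19.7 (355, 218, 13, 18)
[ 583. -307.] [64. 34.] 1.9 (329, 193, 10, 18)
[ 599. -228.] [65. 32.] 16.9 (307, 188, 12, 18)
bar
[510.  17.] [200.  47.] 80.5 (216, 206, 58, 23)
blue
(215, 229, 56, 20) ((242.62063598632812, 238.57005310058594), (55.20478057861328, 16.904516220092773), 3.5763344764709473)
[437.  22.] [199.  61.] 88.5
(219, 163, 55, 35) ((246.4508056640625, 179.487060546875), (53.66348648071289, 32.26197814941406), 3.4336304664611816)
[656.  16.] [199. 123.] 88.6
white
[[440.0, -67.0], [472.0, -72.0], [502.0, 114.0], [470.0, 119.0]] [188.  32.] 80.8 (217, 219, 53, 13)
[[525.0, -77.0], [584.0, -80.0], [593.0, 113.0], [534.0, 116.0]] [193.  59.] 87.2 (219, 195, 53, 20)
```

View pics/c0.png

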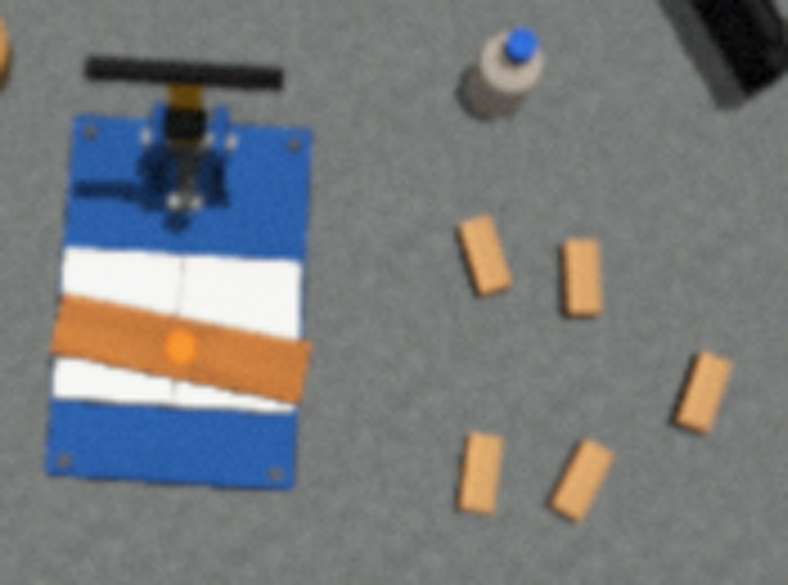

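View pics/c1.png

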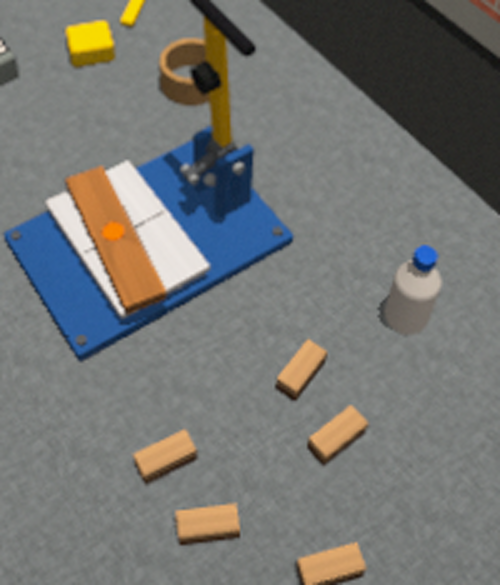

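```bash
cat > bed.py <<'E'
from m import *
def bed(im):
    cs=blobs(im,(0,0,150),(180,60,255),30,(205,150,285,260));h=cv2.convexHull(np.vstack([c for c in cs if cv2.boundingRect(c)[2]>30]))
    r=rect(h,.045);b=blobs(im,(100,100,40),(130,255,255),200,(205,150,285,260));rb=rect(cv2.convexHull(np.vstack(b)),.015)
    return r,rb
if __name__=='__main__':
    im=cv2.imread('pics/top0.png')
    for r in bed(im): print(np.round(r[0],1),np.round(r[1],1),yaw_long(r))
    c=max(blobs(im,(11,220,200),(20,255,255),5,(205,150,285,260)),key=cv2.contourArea);print('dot',c.mean((0,1)),onz('top',c.mean((0,1)),.063))
    hs=cv2.cvtColor(im,cv2.COLOR_BGR2HSV);print(hs[217,245],hs[217,235])
    s=cv2.imread('pics/side0.png')
    for c in blobs(s,(5,100,60),(20,255,255),30,(200,200,260,290)): r=rect(c,.063,'side');print('barside',r,yaw_long(r))
    for c in blobs(s,(5,60,60),(25,255,255),30,(230,280,340,384)): r=rect(c,.026,'side');print(np.round(r[0]),np.round(r[1]),round(yaw_long(r),1))
    for n in('top','side'):
        i=im if n=='top' else s
        for lo,hi in(((0,150,100),(6,255,255)),((174,150,100),(180,255,255))):
          for c in blobs(i,lo,hi,3,(110,190,160,240) if n=='top' else (140,150,195,195)): print(n,'red',c.mean((0,1)),cv2.contourArea(c),onz(n,c.mean((0,1)),.088))
        j=i[190:245,110:165] if n=='top' else i[150:200,140:200]
        cv2.imwrite('pics/t%s.png'%n,cv2.resize(j,None,fx=6,fy=6,interpolation=cv2.INTER_CUBIC))
    a=cv2.imread('pics/ttop.png');b=cv2.imread('pics/tside.png');h=max(len(a),len(b));q=[cv2.copyMakeBorder(v,0,h-len(v),0,0,0) for v in(a,b)];cv2.imwrite('pics/tall.png',np.hstack(q))
E
python3 bed.py
```

```text
[526.7  19.9] [194.5 122.5] 88.369385
[563.2  18.9] [199.5 312.8] -1.4941406Traceback (most recent call last):
  File "bed.py", line 9, in <module>
    c=max(blobs(im,(11,220,200),(20,255,255),5,(205,150,285,260)),key=cv2.contourArea);print('dot',c.mean((0,1)),onz('top',c.mean((0,1)),.063))
ValueError: max() iterable argument is empty
```

```bash
sed -i '/dot/d' bed.py; python3 bed.py
```

```text
[526.7  19.9] [194.5 122.5] 88.369385
[563.2  18.9] [199.5 312.8] -1.4941406
[ 16 202 245] [ 14 171 204]
barside ((510.7305603027344, 10.183486938476562), (207.42247009277344, 49.959346771240234), 80.0330810546875) 80.033066
[ 493. -412.] [31. 63.] -21.6
[ 420. -312.] [33. 62.] -26.4
[ 424. -232.] [34. 63.] -7.1
[ 584. -314.] [64. 31.] 3.2
[ 601. -234.] [66. 31.] 17.0
top red [125.5   222.625] 6.0 [0.46949352 0.43167191 0.088     ]
```

View pics/tall.png

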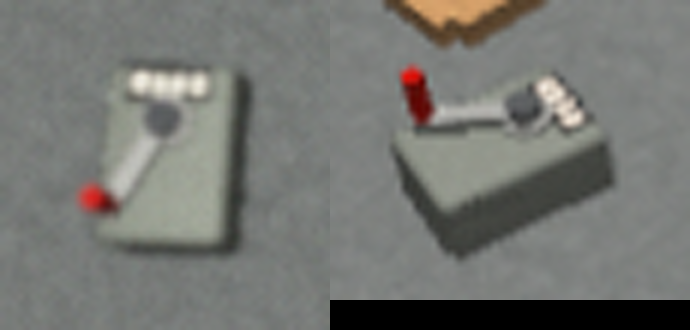

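Bed centre is at about (527, 20) mm with yaw −1.6°, the bar is at (511, 18) with its long axis at 80.3°, and there are five blocks. The counter's pin tip is at about (469, 432) mm. I'll move towards the bar first, and check the bottle and the foot for clearance.

carry_out(steps="0 0.5 1 0 0.713; 0 0.5 1 0 0.713; 0 0.5 1 0 0.713; 0 0.5 1 0 0.713; 0 0.5 1 0 0.713; 0 0.5 1 0 0.713; 0 0.5 1 0 0.713", grip_force=30)

```text
time_s: 0.98
eef_pos: [0.3516, -0.3952, 0.3028]
tcp_rot: [0.764, 0.645, 0.0, -0.0]
force: [0.1, 0.0, 0.5]
finger_gap: 0.999
finger_force: 0.0
```

Run:
```python
from m import *
im=cv2.imread('pics/top0.png');s=cv2.imread('pics/side0.png')
for n,i,roi in(('top',im,(300,140,335,175)),('side',s,(330,240,365,270))):
    for c in blobs(i,(100,120,80),(125,255,255),8,roi): p=c.mean((0,1));print(n,'cap',p,onz(n,p,.12))
# handle bar ends, top
g=cv2.cvtColor(im,cv2.COLOR_BGR2GRAY)
for a in((225,155),(267,157)): print('handle',onz('top',a,.33))
for n,p in(('side',(262,181)),('top',(246,168))): print('foot ray',n,onz(n,p,.245))
for p in((164,119),): print('pivot',onz('top',(110+p[0]/6,190+p[1]/6),.055))
s=robot.observe();print(s['eef_pos'],s['tcp_rot'],s['force'])
```

```text
top cap [320.44444444 149.44444444] [ 0.75045846 -0.24212719  0.12      ]
side cap [349.44 252.72] [ 0.75193866 -0.24218348  0.12      ]
handle [0.65246969 0.07631445 0.33      ]
handle [ 0.65085176 -0.0466604   0.33      ]
foot ray side [0.64331015 0.0113083  0.245     ]
foot ray top [0.63852867 0.0151475  0.245     ]
pivot [0.52118462 0.40386523 0.055     ]
[ 0.35164467 -0.39523635  0.30280328] [ 7.63770583e-01  6.45487751e-01  2.28015036e-04 -9.39328292e-05] [0.11680176 0.00721161 0.52802304]
```

carry_out(steps="0 0.531 1 0 0; 0 0.531 1 0 0; 0 0.531 1 0 0; 0 0.531 1 0 0; 0 0.531 1 0 0; 0 0.531 1 0 0")

```text
time_s: 1.72
eef_pos: [0.5119, -0.0948, 0.3027]
tcp_rot: [0.765, 0.644, 0.0, 0.0]
force: [-0.5, -0.2, -0.9]
finger_gap: 0.997
finger_force: 0.0
```

carry_out(steps="0 0 0.377 0 0; 0 0 0.377 0 0; 0 0 0.377 -0.2 0; 0 0 0.377 -0.4 0; 0 0 0.377 -0.567 0; 0 0 0.377 -0.567 0; 0 0 0.377 -0.567 0")

```text
time_s: 2.6
eef_pos: [0.5108, 0.0158, 0.1336]
tcp_rot: [0.765, 0.644, -0.0, 0.0]
force: [0.8, 0.3, 0.4]
finger_gap: 0.998
finger_force: 0.0
```

carry_out(steps="1 0 0 0 0; 1 0 0 0 0; 1 0 0 0 0; 1 0 0 0 0; 1 0 0 0 0; 1 0 0 0.2 0; 1 0 0 0.333 0; 1 0 0 0.333 0")

```text
time_s: 3.6
eef_pos: [0.5111, 0.0165, 0.2349]
tcp_rot: [0.765, 0.644, 0.002, 0.001]
force: [0.0, 0.9, -2.0]
finger_gap: 0.531
finger_force: 30.0
```

carry_out(steps="1 -0.2 0.695 0 -0.667; 1 -0.2 0.695 0 -0.667; 1 -0.2 0.695 0 -0.667; 1 -0.2 0.695 0 -0.667; 1 -0.2 0.695 0 -0.667; 1 -0.2 0.695 0 -0.667; 1 -0.2 0.695 -0.2 -0.667; 1 -0.2 0.695 -0.4 -0.667; 1 -0.2 0.695 -0.483 -0.667; 1 -0.2 0.695 -0.483 -0.667")

```text
time_s: 4.85
eef_pos: [0.449, 0.2244, 0.0855]
tcp_rot: [0.984, 0.176, -0.002, 0.001]
force: [-0.4, 0.0, -1.4]
finger_gap: 0.534
finger_force: 30.0
```

carry_out(steps="0 0 0 0 0; 0 0 0 0 0; 0 0 0 0 0; 0 0 0 0.2 0; 0 0 0 0.4 0; 0 0 -0.2 0.6 0; 0 0 -0.4 0.667 0.667; 0 0 -0.6 0.667 0.667; 0 0 -0.8 0.667 0.667; 0 0 -1 0.667 0.667")

```text
time_s: 6.1
eef_pos: [0.4505, -0.0479, 0.288]
tcp_rot: [0.863, 0.505, 0.001, 0.0]
force: [0.9, -0.3, 0.2]
finger_gap: 1.002
finger_force: 0.0
```

```bash
cat > see.py <<'E'
from bed import *
import sys
def blocks(im):
    out=[]
    for c in blobs(im,(5,60,60),(25,255,255),30,(200,120,480,320)):
        r=rect(c,.026)
        if 20<min(r[1])<45 and 50<max(r[1])<80: out.append((np.round(r[0]),np.round(r[1]),round(float(yaw_long(r)),1),cv2.boundingRect(c)[:2]))
    return out
if __name__=='__main__':
    im=snap('top',sys.argv[1]+'.png')
    for b in blocks(im): print(*b)
    s=robot.observe();x,y=s['tcp_rot'][:2];print(s['eef_pos'].round(4),'closing',np.degrees(np.arctan2(y*y-x*x,2*x*y)),s['time_s'])
E
python3 see.py t1
python3 - <<'E'
from bed import *
im=cv2.imread('pics/t1.png')
for r in bed(im): print(np.round(r[0],1),np.round(r[1],1),yaw_long(r))
for c in blobs(im,(5,100,60),(20,255,255),100,(150,150,240,300)):
    r=rect(c,.018);print('bar',np.round(r[0]),np.round(r[1]),yaw_long(r))
E
```

```text
[ 419. -306.] [31. 65.] -26.7 (327, 238)
[ 423. -225.] [31. 64.] -7.6 (306, 236)
[ 493. -407.] [32. 66.] -19.7 (355, 218)
[ 583. -308.] [64. 33.] 4.0 (329, 193)
[ 599. -227.] [64. 32.] 18.4 (307, 188)
[ 0.4495 -0.0562  0.2877] closing -29.08463422086118 6.15
[526.   39.9] [159. 125.] 85.4187
[563.3  18.8] [199.2 312.7] -1.5480728
bar [448. 224.] [200.  52.] 20.205353
bar [739. 217.] [51. 88.] -88.09835
```

View pics/t1.png

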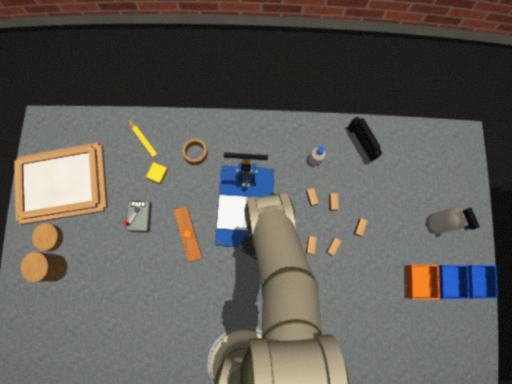

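carry_out(steps="0 -0.085 -0.57 0 0.24; 0 -0.085 -0.57 0 0.24; 0 -0.085 -0.57 0 0.24; 0 -0.085 -0.57 0 0.24; 0 -0.085 -0.57 -0.1 0.24; 0 -0.085 -0.57 -0.1 0.24")

```text
time_s: 6.9
eef_pos: [0.4246, -0.2157, 0.2564]
tcp_rot: [0.755, 0.656, -0.001, -0.002]
force: [0.6, 0.6, -0.5]
finger_gap: 1.0
finger_force: 0.0
```

```bash
cat > st.py <<'E'
from h import *
s=robot.observe();x,y=s['tcp_rot'][:2];print(s['eef_pos'].round(4),'closing',np.degrees(np.arctan2(y*y-x*x,2*x*y)),s['finger_gap']*93,s['time_s'])
E
python3 st.py
```

```text
[ 0.4246 -0.2157  0.2564] closing -8.065878180618494 92.97157821678688 6.9
```

carry_out(steps="0 0 -0.038 -0.2 0; 0 0 -0.038 -0.4 0; 0 0 -0.038 -0.555 0; 0 0 -0.038 -0.555 0; 1 0 -0.038 -0.555 0; 1 0 -0.038 -0.555 0; 1 0 -0.038 -0.555 0; 1 0 -0.038 -0.555 0; 1 0 -0.038 -0.25 0; 1 0 -0.038 -0.1 0")

```text
time_s: 8.15
eef_pos: [0.4248, -0.2282, 0.2169]
tcp_rot: [0.755, 0.656, -0.001, -0.001]
force: [1.2, -0.3, -0.4]
finger_gap: 0.645
finger_force: 30.0
```

```bash
python3 st.py
```

```text
[ 0.4248 -0.2282  0.2169] closing -8.081055231365557 60.007789489947264 8.15
```

carry_out(steps="1 0.334 0.9 0 0.072; 1 0.334 0.9 0 0.072; 1 0.334 0.9 0 0.072; 1 0.334 0.9 0 0.072; 1 0.334 0.9 0 0.072; 1 0.334 0.9 0 0.072; 1 0.334 0.9 0 0.072")

```text
time_s: 9.02
eef_pos: [0.5249, 0.0407, 0.2159]
tcp_rot: [0.717, 0.697, -0.001, 0.0]
force: [0.1, 0.1, -0.1]
finger_gap: 0.647
finger_force: 30.0
```

```bash
python3 st.py
```

```text
[0.5249 0.0407 0.2159] closing -1.6356581975548101 60.14469781813408 9.025
```

carry_out(steps="1 0 0.171 0 0; 1 0 0.171 -0.15 0; 1 0 0.171 -0.271 0; 1 0 0.171 -0.271 0; 0.2 0 0.171 -0.271 0; 0.2 0 0.171 -0.271 0; 0.2 0 0.171 -0.15 0; 0.2 0 0.171 0.1 0; 0 0 0 0.23 0; 0 0 -0.2 0.23 0")

```text
time_s: 10.28
eef_pos: [0.5266, -0.0132, 0.2889]
tcp_rot: [0.716, 0.698, 0.003, 0.002]
force: [1.3, -0.2, -0.7]
finger_gap: 0.962
finger_force: 0.0
```

```bash
python3 see.py t2
```

```text
[ 420. -306.] [31. 65.] -26.9 (327, 237)
[ 493. -406.] [33. 65.] -18.0 (355, 218)
[528.  95.] [63. 26.] 2.8 (220, 204)
[ 583. -308.] [64. 33.] 4.0 (329, 193)
[ 599. -227.] [64. 32.] 18.4 (307, 188)
[ 0.5254 -0.024   0.2877] closing -2.099968088251047 10.325
```

carry_out(steps="0 -0.348 -0.94 0 -0.275; 0 -0.348 -0.94 0 -0.275; 0 -0.348 -0.94 0 -0.275; 0 -0.348 -0.94 0 -0.275; 0 -0.348 -0.94 -0.2 -0.275; 0 -0.348 -0.94 -0.3 -0.275; 0 -0.348 -0.94 -0.3 -0.275; 0 -0.348 -0.94 -0.3 -0.275")

```text
time_s: 11.32
eef_pos: [0.4218, -0.2948, 0.1958]
tcp_rot: [0.85, 0.528, 0.0, 0.0]
force: [0.3, 1.3, -0.3]
finger_gap: 1.0
finger_force: 0.0
```

```bash
python3 st.py
```

```text
[ 0.4218 -0.2948  0.1958] closing -26.322106104525773 93.03518286152661 11.325
```

carry_out(steps="0 0 -0.046 0 0; 0 0 -0.046 -0.2 0; 0 0 -0.046 -0.354 0; 0 0 -0.046 -0.354 0; 1 0 -0.046 -0.354 0; 1 0 -0.046 -0.354 0; 1 0 -0.046 -0.354 0; 1 0 -0.046 -0.354 0; 1 0 -0.046 -0.15 0; 1 0 -0.046 0.05 0")

```text
time_s: 12.58
eef_pos: [0.4207, -0.3089, 0.2102]
tcp_rot: [0.85, 0.527, -0.001, -0.001]
force: [0.9, -0.5, -1.0]
finger_gap: 0.64
finger_force: 30.0
```

```bash
python3 st.py
```

```text
[ 0.4207 -0.3089  0.2102] closing -26.34650567476208 59.5434720498408 12.575
```

carry_out(steps="1 0.344 0.97 0 0.275; 1 0.344 0.97 0 0.275; 1 0.344 0.97 0 0.275; 1 0.344 0.97 0 0.275; 1 0.344 0.97 0 0.275; 1 0.344 0.97 0 0.275; 1 0.344 0.97 0 0.275")

```text
time_s: 13.45
eef_pos: [0.5238, -0.0184, 0.2093]
tcp_rot: [0.717, 0.697, -0.001, -0.0]
force: [-0.5, -0.5, -0.3]
finger_gap: 0.641
finger_force: 30.0
```

```bash
python3 st.py
```

```text
[ 0.5238 -0.0184  0.2093] closing -1.577921272704428 59.57734453918519 13.45
```

carry_out(steps="1 0 0.248 0 0; 1 0 0.248 0 0; 1 0 0.248 -0.15 0; 1 0 0.248 -0.249 0; 1 0 0.248 -0.249 0; 0.2 0 0.248 -0.249 0; 0.2 0 0.248 -0.249 0; 0.2 0 0.248 -0.1 0; 0 0 0.248 0.1 0; 0 0 0 0.1 0")

```text
time_s: 14.7
eef_pos: [0.5268, -0.0028, 0.2448]
tcp_rot: [0.714, 0.7, 0.005, 0.003]
force: [1.1, -1.4, -0.7]
finger_gap: 0.965
finger_force: 0.0
```

```bash
python3 see.py t3
```

```text
[ 493. -406.] [33. 65.] -18.0 (355, 218)
[528.  95.] [63. 26.] 2.8 (220, 204)
[ 583. -308.] [64. 33.] 4.0 (329, 193)
[ 599. -227.] [64. 32.] 18.4 (307, 188)
[ 0.5246 -0.0154  0.2424] closing -1.9473718579620811 14.75
```

carry_out(steps="0 0.257 -0.707 0 0.212; 0 0.257 -0.707 0 0.212; 0 0.257 -0.707 0 0.212; 0 0.257 -0.707 0 0.212; 0 0.257 -0.707 -0.16 0.212; 0 0.257 -0.707 -0.16 0.212; 0 0.257 -0.707 -0.16 0.212")

```text
time_s: 15.62
eef_pos: [0.6016, -0.2177, 0.1928]
tcp_rot: [0.591, 0.807, 0.0, 0.0]
force: [-0.2, -0.4, -0.0]
finger_gap: 0.999
finger_force: 0.0
```

```bash
python3 see.py t4
```

```text
[528.  58.] [59. 25.] 2.1 (230, 205)
[530.  95.] [59. 26.] 2.2 (220, 204)
[ 602. -227.] [58. 32.] 16.1 (307, 188)
[ 0.6019 -0.2177  0.1932] closing 17.522761802061932 15.675
```

carry_out(steps="0 0 -0.041 0 0; 0 0 -0.041 -0.2 0; 0 0 -0.041 -0.346 0; 0 0 -0.041 -0.346 0; 1 0 -0.041 -0.346 0; 1 0 -0.041 -0.346 0; 1 0 -0.041 -0.346 0; 1 0 -0.041 -0.346 0; 1 0 -0.041 -0.15 0; 1 0 -0.041 0.05 0")

```text
time_s: 16.92
eef_pos: [0.6009, -0.2305, 0.2071]
tcp_rot: [0.591, 0.806, -0.0, -0.001]
force: [1.3, -0.7, -1.1]
finger_gap: 0.641
finger_force: 30.0
```

```bash
python3 st.py
```

```text
[ 0.6009 -0.2305  0.2071] closing 17.4856354368015 59.60651679516148 16.925
```

carry_out(steps="1 -0.15 0.1 0 -0.1; 1 -0.26 0.2 0 -0.212; 1 -0.26 0.4 0 -0.212; 1 -0.26 0.6 0 -0.212; 1 -0.26 0.8 0 -0.212; 1 -0.26 0.835 0 -0.212; 1 -0.26 0.835 0 -0.212")

```text
time_s: 17.8
eef_pos: [0.5233, 0.0203, 0.2064]
tcp_rot: [0.716, 0.698, -0.0, 0.0]
force: [0.2, -1.3, 0.1]
finger_gap: 0.642
finger_force: 30.0
```

```bash
python3 st.py
```

```text
[0.5233 0.0203 0.2064] closing -1.5094268058774363 59.74813375358732 17.8
```

dz is −0.072, so −0.24.

carry_out(steps="1 0 0 -0.15 0; 1 0 0 -0.24 0; 1 0 0 -0.24 0; 0.2 0 0 -0.24 0; 0.2 0 0 -0.24 0; 0.2 0 0 -0.1 0; 0 0 0 0.1 0; 0 0 -0.2 0.1 0; 0 0 -0.4 0.1 0; 0 0 -0.4 0.1 0")

```text
time_s: 19.05
eef_pos: [0.5227, -0.1058, 0.2374]
tcp_rot: [0.72, 0.694, -0.001, 0.001]
force: [-0.2, 1.6, -0.5]
finger_gap: 1.002
finger_force: 0.0
```

```bash
python3 see.py t5
```

```text
[ 493. -407.] [32. 65.] -19.4 (355, 218)
[527.  20.] [62. 22.] 2.2 (241, 205)
[528.  58.] [59. 25.] 2.1 (230, 205)
[530.  95.] [59. 26.] 2.8 (220, 204)
[ 583. -308.] [64. 33.] 4.0 (329, 193)
[ 0.523  -0.1028  0.2373] closing -1.9064817943959533 19.1
```

carry_out(steps="0 0.208 -0.694 0 0.053; 0 0.208 -0.694 0 0.053; 0 0.208 -0.694 0 0.053; 0 0.208 -0.694 0 0.053; 0 0.208 -0.694 -0.14 0.053; 0 0.208 -0.694 -0.14 0.053")

```text
time_s: 19.85
eef_pos: [0.5849, -0.3065, 0.1924]
tcp_rot: [0.687, 0.727, -0.001, -0.002]
force: [-0.6, 0.0, -0.2]
finger_gap: 0.997
finger_force: 0.0
```

```bash
python3 see.py t6
```

```text
[526.  20.] [59. 22.] 2.2 (241, 206)
[528.  58.] [59. 25.] 2.1 (230, 205)
[530.  95.] [59. 26.] 2.2 (220, 204)
[ 583. -306.] [64. 29.] 4.4 (329, 193)
[ 0.5858 -0.3065  0.1941] closing 3.2799615608190127 19.9
```

carry_out(steps="0 0 -0.015 -0.15 0; 0 0 -0.015 -0.347 0; 0 0 -0.015 -0.347 0; 1 0 -0.015 -0.347 0; 1 0 -0.015 -0.347 0; 1 0 -0.015 -0.347 0; 1 0 -0.015 -0.347 0; 1 0 -0.015 -0.15 0; 1 0 -0.015 0.05 0; 1 0 -0.015 0.05 0")

```text
time_s: 21.15
eef_pos: [0.5876, -0.3136, 0.2145]
tcp_rot: [0.688, 0.726, 0.001, 0.004]
force: [0.2, -0.3, -0.8]
finger_gap: 0.645
finger_force: 30.0
```

```bash
python3 st.py
```

```text
[ 0.5876 -0.3136  0.2145] closing 3.1277453616995756 60.024296912257356 21.15
```

carry_out(steps="1 -0.15 0.1 0 -0.05; 1 -0.219 0.2 0 -0.052; 1 -0.219 0.4 0 -0.052; 1 -0.219 0.6 0 -0.052; 1 -0.219 0.8 0 -0.052; 1 -0.219 0.992 0 -0.052; 1 -0.219 0.992 0 -0.052; 1 -0.219 0.992 0 -0.052")

```text
time_s: 22.15
eef_pos: [0.5197, -0.0155, 0.2089]
tcp_rot: [0.716, 0.698, -0.001, -0.0]
force: [0.9, 0.2, -0.6]
finger_gap: 0.64
finger_force: 30.0
```

```bash
python3 st.py
```

```text
[ 0.5197 -0.0155  0.2089] closing -1.4905385999283232 59.51619530092745 22.15
```

carry_out(steps="1 0.007 0 -0.15 0; 1 0.007 0 -0.248 0; 1 0.007 0 -0.248 0; 0.2 0.007 0 -0.248 0; 0.2 0.007 0 -0.248 0; 0.2 0.007 0 -0.1 0; 0 0.007 0 0.1 0; 0 0 -0.2 0.1 0; 0 0 -0.4 0.1 0; 0 0 -0.4 0.1 0")

```text
time_s: 23.4
eef_pos: [0.5193, -0.1408, 0.2404]
tcp_rot: [0.719, 0.695, -0.001, 0.001]
force: [-0.3, 0.4, -0.7]
finger_gap: 1.0
finger_force: 0.0
```

```bash
python3 see.py t7
```

```text
[ 493. -407.] [33. 66.] -19.4 (355, 218)
[527. -14.] [59. 25.] 1.9 (250, 206)
[526.  20.] [59. 22.] 2.2 (241, 206)
[528.  58.] [59. 25.] 2.1 (230, 205)
[530.  95.] [59. 26.] 2.8 (220, 204)
[ 0.5196 -0.1378  0.2403] closing -1.8122523676368496 23.45
```

carry_out(steps="0 -0.082 -0.907 0 -0.2; 0 -0.082 -0.907 0 -0.2; 0 -0.082 -0.907 0 -0.2; 0 -0.082 -0.907 0 -0.2; 0 -0.082 -0.907 -0.15 -0.2; 0 -0.082 -0.907 -0.15 -0.2; 0 -0.082 -0.907 -0.15 -0.2")

```text
time_s: 24.32
eef_pos: [0.4967, -0.4051, 0.1954]
tcp_rot: [0.816, 0.578, 0.001, -0.0]
force: [0.2, 0.4, -0.2]
finger_gap: 1.002
finger_force: 0.0
```

```bash
python3 see.py t8
```

```text
[ 495. -405.] [28. 66.] -19.7 (355, 217)
[527. -14.] [59. 25.] 2.1 (250, 206)
[526.  20.] [59. 22.] 2.2 (241, 206)
[528.  58.] [59. 25.] 2.1 (230, 205)
[530.  95.] [59. 26.] 2.8 (220, 204)
[ 0.497  -0.4052  0.1959] closing -19.357187594474837 24.375
```

carry_out(steps="0 -0.005 -0.016 -0.15 0; 0 -0.005 -0.016 -0.354 0; 0 -0.005 -0.016 -0.354 0; 1 -0.005 -0.016 -0.354 0; 1 -0.005 -0.016 -0.354 0; 1 -0.005 -0.016 -0.354 0; 1 -0.005 -0.016 -0.354 0; 1 -0.005 -0.016 -0.15 0; 1 -0.005 -0.016 0.05 0; 1 -0.005 -0.016 0.05 0")

```text
time_s: 25.62
eef_pos: [0.4955, -0.4134, 0.2142]
tcp_rot: [0.817, 0.577, 0.001, 0.004]
force: [-0.5, 0.2, -0.3]
finger_gap: 0.642
finger_force: 30.0
```

```bash
python3 st.py
```

```text
[ 0.4955 -0.4134  0.2142] closing -19.555316789028705 59.74083663515858 25.625
```

carry_out(steps="1 0.085 0.95 0 0.2; 1 0.085 0.95 0 0.2; 1 0.085 0.95 0 0.2; 1 0.085 0.95 0 0.2; 1 0.085 0.95 0 0.2; 1 0.085 0.95 0 0.2; 1 0.085 0.95 0 0.2")

```text
time_s: 26.5
eef_pos: [0.5191, -0.1278, 0.2088]
tcp_rot: [0.717, 0.698, -0.001, -0.0]
force: [0.3, -0.1, -0.5]
finger_gap: 0.644
finger_force: 30.0
```

```bash
python3 st.py
```

```text
[ 0.5191 -0.1278  0.2088] closing -1.5388112090684996 59.88064210989254 26.5
```

carry_out(steps="1 0.006 0.253 0 0; 1 0.006 0.253 0 0; 1 0.006 0.253 -0.15 0; 1 0.006 0.253 -0.248 0; 1 0.006 0.253 -0.248 0; 0.2 0.006 0.253 -0.248 0; 0.2 0.006 0.253 -0.248 0; 0.2 0.006 0.253 -0.1 0; 0 0.006 0.253 0.1 0; 0 0.006 0.253 0.1 0")

```text
time_s: 27.75
eef_pos: [0.5229, -0.0516, 0.2443]
tcp_rot: [0.717, 0.697, 0.003, 0.003]
force: [1.1, -0.3, -0.6]
finger_gap: 0.96
finger_force: 0.0
```

carry_out(steps="0 -0.24 0.9 0 -0.3; 0 -0.24 0.9 0 -0.5; 0 -0.24 0.9 0 -0.755; 0 -0.24 0.9 0 -0.755; 0 -0.24 0.9 0 -0.755; 0 -0.24 0.9 0 -0.755; 0 -0.24 0.9 0 -0.755; 0 -0.24 0.9 0 -0.755")

```text
time_s: 28.75
eef_pos: [0.449, 0.2187, 0.2395]
tcp_rot: [0.984, 0.179, 0.0, 0.0]
force: [-0.4, 0.3, -0.7]
finger_gap: 1.0
finger_force: 0.0
```

```bash
python3 see.py t9
python3 - <<'E'
from m import *
im=cv2.imread('pics/t9.png');s=snap('side')
a=cv2.resize(im[150:260,150:290],None,fx=3,fy=3,interpolation=cv2.INTER_CUBIC);b=cv2.resize(s[150:300,150:310],None,fx=2.2,fy=2.2,interpolation=cv2.INTER_CUBIC)
cv2.imwrite('pics/c9.png',np.hstack([a,b]))
for c in blobs(im,(5,60,60),(20,255,255),50,(150,150,290,260)):
    r=rect(c,.071);r2=rect(c,.018);print(np.round(r[0]),np.round(r[1]),yaw_long(r),'bench',np.round(r2[0]),np.round(r2[1]))
E
```

```text
[524. -51.] [59. 25.] 1.8 (260, 207)
[527. -14.] [59. 25.] 2.1 (250, 206)
[526.  20.] [59. 22.] 2.2 (241, 206)
[528.  58.] [59. 25.] 2.1 (230, 205)
[530.  95.] [59. 26.] 2.8 (220, 204)
[0.4491 0.2186 0.2395] closing -69.38207012109282 28.8
[484. 229.] [39. 55.] -69.120705 bench [490. 239.] [41. 57.]
[518. -49.] [57. 25.] 1.7841644 bench [526. -51.] [59. 26.]
[520. -14.] [57. 25.] 2.0630646 bench [528. -14.] [59. 26.]
[519.  19.] [57. 21.] 2.1816788 bench [527.  21.] [59. 22.]
[521.  56.] [57. 25.] 2.1135712 bench [529.  59.] [59. 25.]
[523.  92.] [57. 25.] 2.7931976 bench [531.  96.] [59. 26.]
[444. 265.] [268. 118.] 49.934982 bench [449. 276.] [278. 123.]
[721. 209.] [53. 92.] -88.10026 bench [737. 217.] [55. 96.]
```

View pics/c9.png

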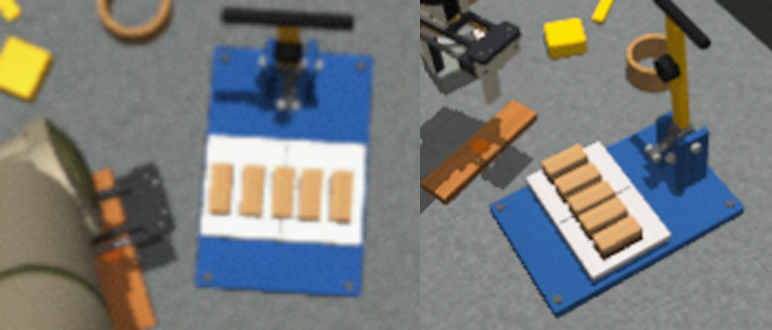

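Run:
```python
from m import *
s=snap('side');print(onz('side',(177.3,215.9),.018))
for c in blobs(s,(5,120,60),(20,255,255),80,(150,180,212,250)):
    r=rect(c,.018,'side');print(np.round(r[0]),np.round(r[1]),yaw_long(r))
```

```text
[0.45195217 0.22191466 0.018     ]
[449. 216.] [203.  58.] 20.008759
```

carry_out(steps="0 0 0.018 -0.15 0; 0 0 0.018 -0.35 0; 0 0 0.018 -0.503 0; 0 0 0.018 -0.503 0; 1 0 0.018 -0.503 0; 1 0 0.018 -0.503 0; 1 0 0.018 -0.503 0; 1 0 0.018 -0.503 0; 1 0 0.018 -0.503 0; 1 0 0.018 -0.503 0")

```text
time_s: 30.15
eef_pos: [0.4493, 0.2242, 0.0887]
tcp_rot: [0.984, 0.178, 0.0, -0.0]
force: [-0.5, 0.4, 3.5]
finger_gap: 0.535
finger_force: 30.0
```

```bash
python3 st.py
```

```text
[0.4493 0.2242 0.0887] closing -69.46793439271428 49.76367181505539 30.15
```

carry_out(steps="1 0 0 0.2 0; 1 0 0 0.4 0; 1 0 0 0.55 0; 1 0 0 0.55 0; 1 0.256 -0.68 0.55 0.754; 1 0.256 -0.68 0.55 0.754; 1 0.256 -0.68 0.55 0.754; 1 0.256 -0.68 0.55 0.754; 1 0.256 -0.68 0.55 0.754; 1 0.256 -0.68 0.55 0.754")

```text
time_s: 31.4
eef_pos: [0.5254, 0.0194, 0.2518]
tcp_rot: [0.736, 0.677, -0.001, -0.001]
force: [-0.9, 0.2, -2.7]
finger_gap: 0.532
finger_force: 30.0
```

```bash
python3 st.py
```

```text
[0.5254 0.0194 0.2518] closing -4.73309948888607 49.50725155955408 31.4
```

carry_out(steps="1 0 0 -0.1 0.038; 1 0 0 -0.1 0.038; 1 0 0 -0.1 0.038")

```text
time_s: 31.78
eef_pos: [0.5259, 0.0202, 0.2232]
tcp_rot: [0.717, 0.697, -0.0, -0.001]
force: [0.2, 0.2, -2.1]
finger_gap: 0.536
finger_force: 30.0
```

```bash
python3 st.py
python3 - <<'E'
from m import *
im=snap('top');s=snap('side')
a=cv2.resize(im[150:260,190:300],None,fx=3,fy=3,interpolation=cv2.INTER_CUBIC);b=cv2.resize(s[150:300,170:310],None,fx=2.2,fy=2.2,interpolation=cv2.INTER_CUBIC)
cv2.imwrite('pics/c10.png',np.hstack([a,b]))
E
```

```text
[0.5259 0.0202 0.2232] closing -1.6696618661682678 49.82127323214453 31.775
```

View pics/c10.png

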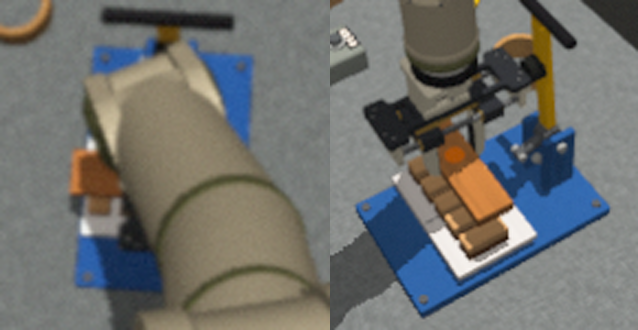

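carry_out(steps="1 0 0 -0.1 0; 1 0 0 -0.18 0; 1 0 0 -0.216 0; 1 0 0 -0.216 0; 1 0 0 -0.216 0; 0.25 0 0 -0.216 0; 0.25 0 0 -0.216 0; 0.25 0 0 -0.216 0; 0.25 0 0 -0.1 0; 0.25 0 0 0.1 0")

```text
time_s: 33.12
eef_pos: [0.5253, 0.0201, 0.2532]
tcp_rot: [0.717, 0.697, -0.002, -0.001]
force: [0.3, -0.0, -0.1]
finger_gap: 0.751
finger_force: 0.0
```

carry_out(steps="0 -0.2 -0.3 0.4 0; 0 -0.2 -0.6 0.4 0; 0 -0.2 -0.8 0.4 0; 0 -0.2 -0.8 0.4 0; 0 -0.2 -0.8 0.4 0; 0 -0.2 -0.8 0.4 0")

```text
time_s: 33.88
eef_pos: [0.4654, -0.2226, 0.3742]
tcp_rot: [0.719, 0.695, -0.0, 0.001]
force: [-0.9, 0.1, 0.2]
finger_gap: 1.001
finger_force: 0.0
```

```bash
python3 st.py
python3 - <<'E'
from m import *
im=snap('top');s=snap('side')
for c in blobs(im,(5,100,60),(20,255,255),100,(205,180,285,260)):
    r=rect(c,.087);print(np.round(r[0]),np.round(r[1]),yaw_long(r))
a=cv2.resize(im[150:260,190:300],None,fx=3,fy=3,interpolation=cv2.INTER_CUBIC);b=cv2.resize(s[150:300,170:310],None,fx=2.2,fy=2.2,interpolation=cv2.INTER_CUBIC)
cv2.imwrite('pics/c11.png',np.hstack([a,b]))
E
```

```text
[ 0.4654 -0.2226  0.3742] closing -1.8841831903465387 93.06284591249356 33.875
[519.  21.] [200.  59.] 87.796936
```

View pics/c11.png

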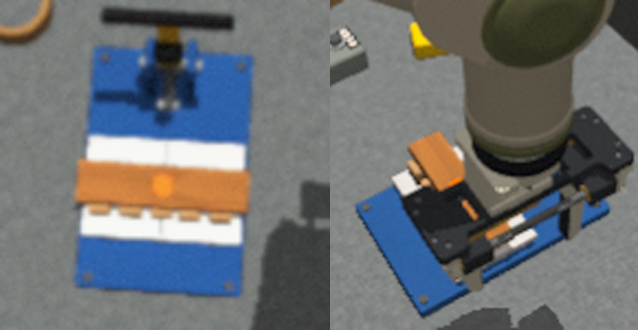

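carry_out(steps="0 0 0 0.2 0; 0 0 0 0.29 0; 0 0.615 0.3 0.29 0; 0 0.615 0.664 0.29 0; 0 0.615 0.664 0.29 0; 0 0.615 0.664 0.29 0; 0 0.615 0.664 0.29 0; 0 0.615 0.664 0.29 0; 0 0.615 0.664 0.29 0")

```text
time_s: 35.1
eef_pos: [0.65, -0.0203, 0.46]
tcp_rot: [0.717, 0.698, -0.001, -0.0]
force: [-0.6, 0.7, 0.8]
finger_gap: 1.0
finger_force: 0.0
```

```bash
python3 st.py
```

```text
[ 0.65   -0.0203  0.46  ] closing -1.5381486892508576 93.0208408530497 35.1
```

carry_out(steps="0 0 -0.01 -0.15 0; 0 0 -0.01 -0.218 0; 0 0 -0.01 -0.218 0; 1 0 -0.01 -0.218 0; 1 0 -0.01 -0.218 0; 1 0 -0.01 -0.218 0; 1 0 -0.01 -0.218 0; 1 0 -0.01 -0.218 0; 1 0 -0.01 -0.218 0; 1 0 -0.01 -0.218 0", grip_force=45)

```text
time_s: 36.35
eef_pos: [0.6506, -0.0237, 0.395]
tcp_rot: [0.717, 0.697, -0.0, -0.0]
force: [0.6, -0.0, 0.3]
finger_gap: 0.299
finger_force: 0.0
```

```bash
python3 st.py
```

```text
[ 0.6506 -0.0237  0.395 ] closing -1.5950427154530906 27.81273091957009 36.35
```

carry_out(steps="1 0 0 0 0; 1 0 0 0 0; 1 0 0 0 0; 1 -0.07 0 -0.006 0; 1 -0.142 0.002 -0.024 0; 1 -0.205 0.004 -0.042 0; 1 -0.265 0.006 -0.068 0; 1 -0.322 0.008 -0.1 0; 1 -0.378 0.01 -0.134 0; 1 -0.378 0.01 -0.134 0")

```text
time_s: 37.6
eef_pos: [0.5394, -0.0203, 0.3571]
tcp_rot: [0.717, 0.697, 0.003, 0.003]
force: [8.3, -0.5, 10.4]
finger_gap: 0.16
finger_force: 45.0
```

```bash
python3 st.py
python3 - <<'E'
from h import *
cv2.imwrite('pics/c12.png',cv2.resize(snap('side')[100:300,150:350],None,fx=2.5,fy=2.5))
E
```

```text
[ 0.5394 -0.0203  0.3571] closing -1.5928899248978095 14.906803427331935 37.6
```

View pics/c12.png

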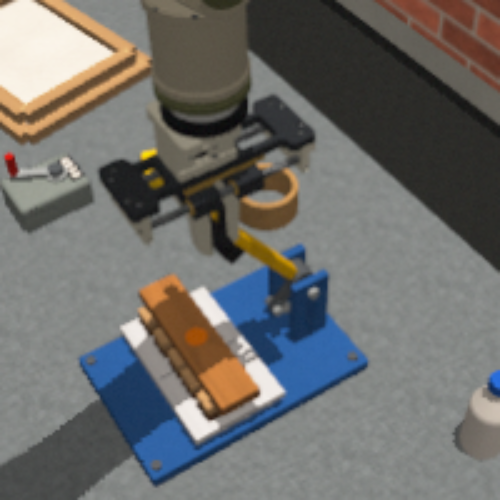

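carry_out(steps="1 -0.052 0.001 -0.04 0; 1 -0.1 0.003 -0.084 0; 1 -0.144 0.005 -0.132 0; 1 -0.184 0.006 -0.184 0; 1 -0.219 0.008 -0.239 0; 1 -0.249 0.009 -0.297 0; 1 -0.274 0.01 -0.358 0; 1 -0.294 0.01 -0.42 0; 1 -0.294 0.01 -0.42 0")

```text
time_s: 38.78
eef_pos: [0.4509, -0.0178, 0.2294]
tcp_rot: [0.717, 0.697, 0.001, 0.001]
force: [5.2, -2.8, 7.3]
finger_gap: 0.156
finger_force: 45.0
```

```bash
python3 st.py
```

```text
[ 0.4509 -0.0178  0.2294] closing -1.6063564484609356 14.47240205083356 38.775
```

carry_out(steps="1 -0.014 0.001 -0.064 0; 1 -0.02 0.001 -0.1 0; 1 -0.023 0.001 -0.129 0; 1 -0.025 0.001 -0.165 0; 1 -0.026 0.001 -0.2 0; 1 -0.026 0.001 -0.215 0; 1 -0.026 0.001 -0.215 0")

```text
time_s: 39.65
eef_pos: [0.4422, -0.0173, 0.1648]
tcp_rot: [0.717, 0.697, 0.001, 0.001]
force: [3.2, -2.4, 11.6]
finger_gap: 0.162
finger_force: 45.0
```

```bash
python3 st.py
python3 - <<'E'
from h import *
cv2.imwrite('pics/c13.png',cv2.resize(snap('side')[100:300,150:350],None,fx=2.5,fy=2.5))
E
```

```text
[ 0.4422 -0.0173  0.1648] closing -1.5963667654876106 15.042243251094224 39.65
```

View pics/c13.png

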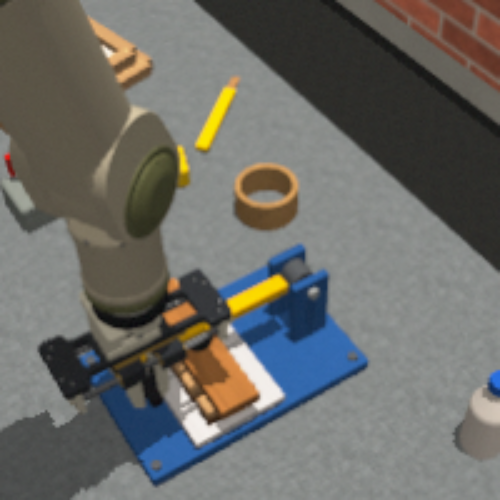

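carry_out(steps="0.55 0 0 0.01 0; 0.55 0 0 0.015 0; 0.55 0 0 0.015 0; 0.55 0 0 0.015 0; 0.55 0 0 0.1 0; 0.55 0 0 0.3 0; 0.55 0 0.2 0.45 0; 0.55 0 0.4 0.45 0; 0.55 0 0.6 0.45 0; 0.55 0 0.6 0.45 0")

```text
time_s: 40.95
eef_pos: [0.4406, 0.1671, 0.2997]
tcp_rot: [0.714, 0.7, 0.001, -0.001]
force: [0.1, 0.2, -0.1]
finger_gap: 0.446
finger_force: 0.0
```

```bash
python3 st.py
python3 - <<'E'
from h import *
t=snap('top','t12.png');s=snap('side','s12.png')
a=cv2.resize(t[130:260,90:300],None,fx=2,fy=2,interpolation=cv2.INTER_CUBIC);b=cv2.resize(s[130:290,140:310],None,fx=2.2,fy=2.2,interpolation=cv2.INTER_CUBIC)
h=max(len(a),len(b));cv2.imwrite('pics/c14.png',np.hstack([cv2.copyMakeBorder(v,0,h-len(v),0,0,0) for v in(a,b)]))
E
```

```text
[0.4406 0.1671 0.2997] closing -1.2042761456188564 41.50147381452932 40.95
```

View pics/c14.png

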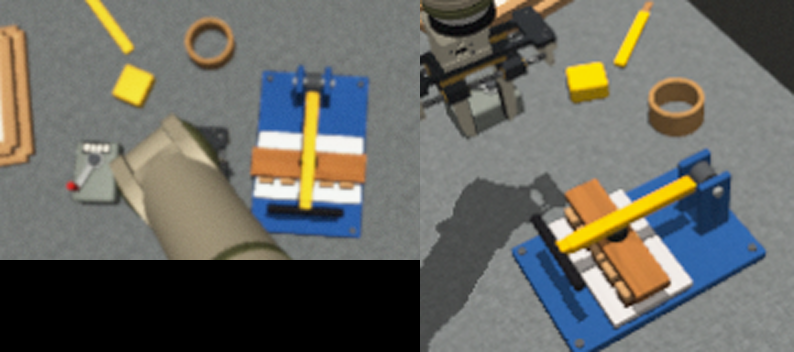

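carry_out(steps="1 0.081 1 0 0; 1 0.081 1 0 0; 1 0.081 1 0 0; 1 0.081 1 0 0; 1 0.081 1 0 0; 1 0.081 1 0 0; 1 0.081 1 0 0")

```text
time_s: 41.92
eef_pos: [0.4664, 0.4602, 0.2985]
tcp_rot: [0.718, 0.696, -0.001, 0.001]
force: [-0.1, -0.9, -0.6]
finger_gap: 0.003
finger_force: 0.0
```

```bash
python3 st.py
python3 - <<'E'
from m import *
s=cv2.imread('pics/s12.png');t=cv2.imread('pics/t12.png')
for n,i,roi in(('top',t,(110,190,160,240)),('side',cv2.imread('pics/side0.png'),(140,145,195,195))):
  h=cv2.cvtColor(i,cv2.COLOR_BGR2HSV);m=((h[...,0]<8)|(h[...,0]>172))&(h[...,1]>150)&(h[...,2]>60)
  yx=np.argwhere(m);yx=yx[(yx[:,1]>roi[0])&(yx[:,1]<roi[2])&(yx[:,0]>roi[1])&(yx[:,0]<roi[3])]
  print(n,len(yx),yx.min(0),yx.max(0),yx.mean(0)); p=yx.mean(0)[::-1]
  print(onz(n,p,.08) if n=='top' else [onz(n,p,.072),onz(n,(yx[yx[:,0]<=yx[:,0].min()+2][:,1].mean(),yx[:,0].min()+1.5),.088)])
E
```

```text
[0.4664 0.4602 0.2985] closing -1.7090747984340082 0.3184273387516937 41.925
top 12 [221 124] [224 127] [222.75       125.58333333]
[0.46995908 0.43401814 0.08      ]
side 26 [161 152] [169 156] [165.15384615 154.        ]
[array([0.47378349, 0.43353065, 0.072     ]), array([0.47294527, 0.42971854, 0.088     ])]
```

carry_out(steps="1 0 0.06 0 0; 1 0 0.06 0 0; 1 0 0.06 -0.2 0; 1 0 0.06 -0.4 0; 1 0 0.06 -0.505 0; 1 0 0.06 -0.505 0; 1 0 0.06 -0.505 0")

```text
time_s: 42.8
eef_pos: [0.4659, 0.4811, 0.1494]
tcp_rot: [0.717, 0.697, 0.001, -0.0]
force: [-0.1, 0.1, 1.6]
finger_gap: 0.003
finger_force: 0.0
```

```bash
python3 st.py
python3 - <<'E'
from h import *
t=snap('top');s=snap('side')
cv2.imwrite('pics/c15.png',np.hstack([cv2.resize(t[170:260,90:180],None,fx=4,fy=4,interpolation=cv2.INTER_CUBIC),cv2.resize(s[110:200,120:210],None,fx=4,fy=4,interpolation=cv2.INTER_CUBIC)]))
E
```

```text
[0.4659 0.4811 0.1494] closing -1.6042192917609879 0.26427640156806753 42.8
```

View pics/c15.png

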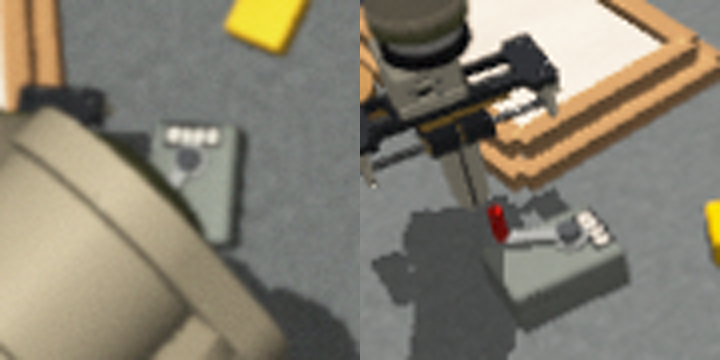

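carry_out(steps="1 0 -0.05 0 0; 1 0 -0.1 0 0; 1 0 -0.15 0 0; 1 0 -0.2 0 0; 1 0 -0.25 0 0; 1 0 -0.25 0 0")

```text
time_s: 43.65
eef_pos: [0.4663, 0.404, 0.148]
tcp_rot: [0.718, 0.697, -0.0, 0.0]
force: [-0.4, 2.5, 0.9]
finger_gap: 0.006
finger_force: 1.1
```

carry_out(steps="1 0 -0.02 0 0; 1 0 -0.033 0 0; 1 0 -0.033 0 0")

```text
time_s: 44.02
eef_pos: [0.4663, 0.3961, 0.1481]
tcp_rot: [0.717, 0.697, 0.001, -0.0]
force: [3.8, 3.1, 0.1]
finger_gap: 0.009
finger_force: 2.1
```

carry_out(steps="1 0 -0.01 0 0; 1 0 -0.02 0 0; 1 0 -0.02 0 0")

```text
time_s: 44.4
eef_pos: [0.4664, 0.3929, 0.1484]
tcp_rot: [0.716, 0.698, 0.003, -0.001]
force: [5.0, 11.5, -5.4]
finger_gap: 0.004
finger_force: 5.3
```

carry_out(steps="1 0 -0.01 0 0; 1 0 -0.02 0 0; 1 0 -0.02 0 0")

```text
time_s: 44.78
eef_pos: [0.4665, 0.3913, 0.1486]
tcp_rot: [0.715, 0.699, 0.007, -0.004]
force: [5.9, 22.8, -13.6]
finger_gap: 0.006
finger_force: 11.6
```

carry_out(steps="1 0 0.1 0 0; 1 0 0.2 0 0; 1 0 0.3 0 0; 1 0 0.37 0 0; 1 0 0.37 0 0; 1 0 0.37 0.2 0; 1 0 0.37 0.4 0; 1 0 0.37 0.5 0; 1 0 0.37 0.5 0; 1 0 0.37 0.5 0")

```text
time_s: 46.02
eef_pos: [0.4656, 0.4931, 0.2969]
tcp_rot: [0.717, 0.697, -0.001, 0.001]
force: [-0.8, 0.4, 0.3]
finger_gap: 0.002
finger_force: 0.0
```

```bash
python3 st.py
python3 - <<'E'
from h import *
t=snap('top');s=snap('side')
cv2.imwrite('pics/c16.png',np.hstack([cv2.resize(t[150:260,120:290],None,fx=2.2,fy=2.2,interpolation=cv2.INTER_CUBIC),cv2.resize(s[110:290,125:310],None,fx=2.2,fy=2.2,interpolation=cv2.INTER_CUBIC)[:242*2][:242]]))
cv2.imwrite('pics/c16.png',cv2.resize(s[110:300,120:320],None,fx=3,fy=3,interpolation=cv2.INTER_CUBIC))
E
```

```text
[0.4656 0.4931 0.2969] closing -1.6526865826858648 0.18967271162900443 46.025
```

View pics/c16.png

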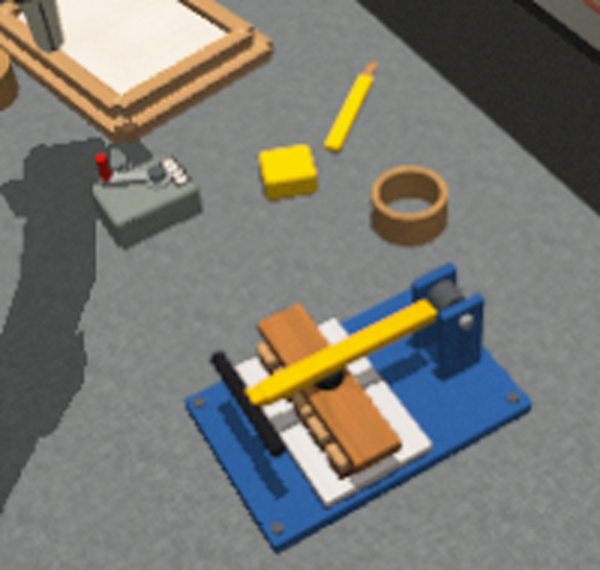

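The picture shows the arm latched down on the bar, the blocks in their row, the lever sprung back (pin near (102, 165) in the crop), and the robot clear of everything. I'm handing it in.

```bash
python3 -c "
from plant import robot
print(robot.hand_in())"
```

```text
the job is handed in; nothing more can be done
None
```

The job is handed in (no verdict was returned): all five blocks are in a row under the bar, the press arm is latched down, and the counter lever was pushed to its stop and has sprung back.

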